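# Check the catch of a sample carrying case

### The arm

A 6-joint arm with a two-finger parallel gripper is mounted at the origin on a cart in front of the work surface, level with it; the furniture and walls round the work are solid. World frame = base frame: x ahead of the robot, y to its left, z up, the work surface at z = 0. Lengths are in m, angles in rad, forces in N, time in s.
With the tool pointing down it reaches from about 0.3 to 0.775 m from the base axis. Payload 14.6 kg.
Tool frame: the origin (TCP) lies midway between the tips of the shut fingers; the grasp point (between the pads) lies 19 mm behind it; z points along the fingers, y is the direction in which the jaws open and shut (so a half turn about z gives the same grasp; the last joint's range is limited). The gripper opens to 94 mm and grips with 3 to 60 N. Pads are 16 mm wide; open, the fingers measure 119 mm over their backs; the gripper's body (75 mm by 177 mm) begins 78 mm behind the grasp point.
Start: joints at [-0.067, 0.3, 1.521, -0, 1.321, -0.067], TCP at [0.55, -0, 0.205] pointing down, gripper open.
Joint ranges: [-3.03, 3.03], [-0.79, 2.21], [0.23, 2.52], [-1.04, 4.18], [0, 3.07], [-2.55, 2.55]. Speed limits (rad/s): [2.22, 2.22, 2.57, 3.14, 3.14, 3.14].

### API

Orientations are given as [roll, pitch, yaw] about the fixed x, y, z axes, in that order (R = Rz(yaw) Ry(pitch) Rx(roll)).
In Python, from station import readout, imaging, job gives the robot as it stands.
- The arm moves only by the tool arm_command, never from a script. Its argument "increments" is a list of rows, each an object with "gripper": the opening, from 0 (shut) to 1 (fully open); "slide": the shift along the world's x, y, z in m, a list of three; "yaw": the turn about the world's z in rad. A call has 1 to 8 rows; each row is the pose to reach, as a shift and turn from the pose commanded when the call began; what a row does not reach only later rows make up. A row lasts 1/8 s, in which the tool goes at most 62.5 mm and 10.7 degrees, less where a joint would pass 70% of its speed; a pose out of reach is approached as far as the arm can. A call with a gripper value outside its range is refused whole. The fingers move at their own pace and stop on an object; "grip_force" is the grip in N (left out, the last holds). Time passes only in rows, so rows that repeat a pose let the fingers close. It gives the time, the measured TCP pose, the force and the opening at its end, in the units of the state.
- readout.get_obs(): the state, without advancing time (a new reading comes with each control period).
- imaging.camera(name): name is "scene" or "side" or "wrist"; returns a dict with "color" (400x640x3 uint8, red, green, blue), "mtx" (3x3 intrinsics, pixels), "rvec" (rotation vector, rad) and "tvec" (3), from world to camera coordinates, as OpenCV has them. Camera axes: x right, y down, z forward; pixel columns grow to the right and rows downward; lengths in m; the calibration is good to about 2 mm. A picture is of the moment at which its call begins. There is no depth.
- job.hand_in(): hands the job in, once; it reports no verdict.
The state is a dict: "time_s": time; "qpos": joint angles; "joint_vel": joint speeds; "tau": joint torques, N m; "ee_pos": TCP position; "eef_rot": TCP orientation; "force": force on the tool from outside, world axes, zero at the start; "moment": the same for the moment, N m; "grip_width": finger opening in m.
Only numpy, scipy, OpenCV 4.12 (cv2) and the standard library are available. Lean on these libraries where they do the work, as an engineer would, in place of code of your own. Each camera call takes 0.05 s, during which the arm holds its last target. There are 200 camera calls.

### The job

Check the spring catch of the left-hand one of the two sample carrying cases: push it straight down until it clicks and stays down. If it has not clicked under a push of about 12 N it is over the limit: do not force it, let it spring back up. Then record the result on the slider at the right: push its grip fully to the left end if the catch clicked, fully to the right end if it was over the limit; leave the other case's catch alone.

Things in the scene. Friction and masses are not known exactly. Their poses are not given: they have to be found in the camera images.
- case_1: One of two carrying cases that look alike; either may stand on the left (+y, as seen from the robot), and nothing visible tells which has the stiff catch. 120 mm deep (x), 130 mm wide (y), 75 mm high, grey lower half, white lid; fixed to the worktop, turned up to 0.3 rad. Origin: centre of the underside; z up, x away from the robot.
- case_2: One of two carrying cases that look alike; either may stand on the left (+y, as seen from the robot), and nothing visible tells which has the stiff catch. 120 mm deep (x), 130 mm wide (y), 75 mm high, grey lower half, white lid; fixed to the worktop, turned up to 0.3 rad. Origin: centre of the underside; z up, x away from the robot.
- case_1_pad (a point): Centre of the upper face of the push-down catch of case_1: a flat ridged aluminium pad, 36 mm (x) by 44 mm (y), on the edge of the lid that faces the robot. Its face is 95 mm above the worktop when up, 79 mm when down (4 mm above the lid). It moves straight down. Axes as the case's: z up, y along the front edge. Moves with the catch.
- case_2_pad (a point): Centre of the upper face of the push-down catch of case_2: a flat ridged aluminium pad, 36 mm (x) by 44 mm (y), on the edge of the lid that faces the robot. Its face is 95 mm above the worktop when up, 79 mm when down (4 mm above the lid). It moves straight down. Axes as the case's: z up, y along the front edge. Moves with the catch.
- case_1_catch (a joint): Travel of the catch of case_1, m: 0 up, 0.016 down. Resistance peaks 3 mm down and ends at 8 mm; from there the catch snaps down by itself and stays (the click). Let go before, it springs back up. A catch within limits gives way at about 6 N; one over the limit yields about 1 mm at 12 N and would need over 40 N.
- case_2_catch (a joint): Travel of the catch of case_2, m: 0 up, 0.016 down. Resistance peaks 3 mm down and ends at 8 mm; from there the catch snaps down by itself and stays (the click). Let go before, it springs back up. A catch within limits gives way at about 6 N; one over the limit yields about 1 mm at 12 N and would need over 40 N.
- record_top (a point): Centre of the top face of the white slider grip: a block 28 mm (x) by 20 mm (y), 40 mm tall, its top 54 mm above the worktop, on a flat aluminium track 40 by 150 mm, 14 mm high, fixed to the right of the cases, turned up to 0.15 rad. Its y axis runs along the track to the left end; z up. It slides with about 1.5 N and stays where it is left.
- record (a joint): Place of the slider grip along its track, m: 0 fully at the right end, 0.10 fully at the left end (+y); it starts near the middle.

How it is judged:
By the outcome, as a careful person would: the job done as asked, in the order asked, and still so for the second after the job is handed in, with the robot touching nothing.
It also fails if it takes over 42 s, if anything falls off the work surface, if the arm or the gripper's body presses on something with over 40 N, if the wrist force passes 120 N, or if a joint passes its speed limit or range.

## Working session

There is one attempt and no reset: what is moved stays moved. The work goes in short steps, Python scripts to look and compute and a tool call to move; the robot and the scene stay as the last step left them, time stands still between calls to the robot, and variables do not carry over. Pictures are saved under pics/ and viewed, about 8 in all and at most 12, crops included, and the job is handed in when it is done.

Besides the shell and the picture viewer there is one more tool, called after "Request:" as name(argument=value, ...) on one line, values as JSON. arm_command: Moves the arm, as the interface text tells. Its arguments: {"type":"object","properties":{"increments":{"type":"array","items":{"type":"object","properties":{"gripper":{"type":"number"},"slide":{"type":"array","items":{"type":"number"}},"yaw":{"type":"number"}}}},"grip_force":{"type":"number"}},"required":["increments"]}

```bash
mkdir -p pics; cat > h.py <<'E'
import cv2,numpy as np
from station import readout,imaging,job
def snap(n,f):
    c=imaging.camera(n); cv2.imwrite('pics/'+f+'.png',c['color'][:,:,::-1]); np.savez('pics/'+f,**c); return c
def ray(c,u,v,z):
    R=cv2.Rodrigues(np.array(c['rvec'],float))[0]; t=np.array(c['tvec']).ravel()
    d=R.T@np.linalg.inv(c['mtx'])@[u,v,1]; o=-R.T@t
    return o+d*(z-o[2])/d[2]
E
python3 - <<'E'
from h import *
a=snap('scene','s0');b=snap('wrist','w0')
o=readout.get_obs();print(o)
for c in(a,b):
    R=cv2.Rodrigues(np.array(c['rvec'],float))[0];print(-R.T@np.array(c['tvec']).ravel(),R[2])
E
```

```text
{'time_s': 0.1, 'qpos': array([-6.65908675e-02,  3.00410650e-01,  1.52149080e+00,  2.66139841e-06,
        1.32066592e+00, -6.65772301e-02]), 'joint_vel': array([ 0.00011478, -0.00101498, -0.00077792,  0.0012238 , -0.00151476,
        0.00078692]), 'tau': array([ 1.84928511e-03, -5.32644153e+01, -3.53284299e+01,  7.10431044e-02,
        2.34944851e-02, -7.30603051e-05]), 'ee_pos': array([5.49785025e-01, 1.71254028e-05, 2.04957671e-01]), 'eef_rot': array([-3.14062027e+00, -6.74182379e-05,  1.57078200e+00]), 'force': array([ 0.65881757,  0.39488141, -0.76296907]), 'moment': array([-0.03199   , -0.04003468, -0.06179587]), 'grip_width': 0.09365669313879244}
[ 9.57656975e-04 -4.91416727e-01  9.63222275e-01] [ 0.42169946  0.48167681 -0.76821678]
[0.54907696 0.08342276 0.38449428] [-0.00130825 -0.28609112 -0.95820152]
```

View pics/s0.png

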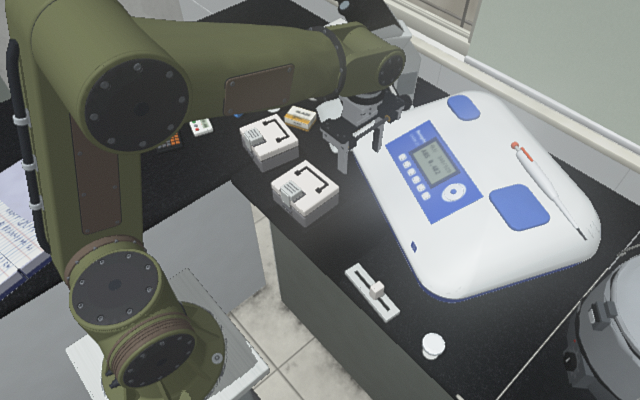

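View pics/w0.png

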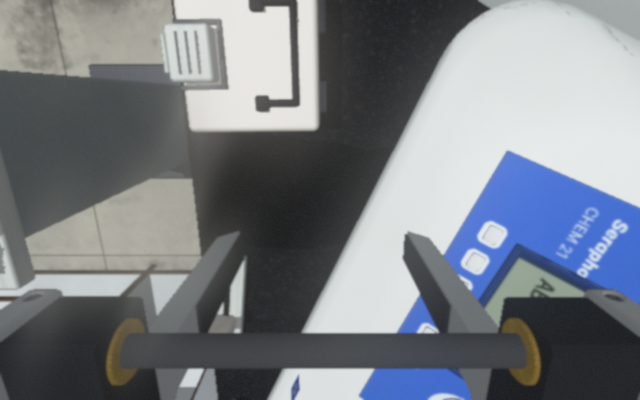

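The scene view shows the cases at about (270,138) and (305,190), and the slider at (375,290). The wrist view shows one catch pad at about (190,52).

```bash
python3 - <<'E'
from h import *
a=np.load('pics/s0.npz');b=np.load('pics/w0.npz')
print('pads',ray(a,256,131,.095),ray(a,291,184,.095),'wrist',ray(b,190,52,.095))
print('grip',ray(a,377,287,.054),'track ends',ray(a,353,268,.014),ray(a,392,317,.014))
i=cv2.imread('pics/s0.png');cv2.imwrite('pics/c0.png',cv2.resize(i[100:330,230:410],None,fx=2.6,fy=2.6,interpolation=cv2.INTER_CUBIC))
E
```

```text
pads [0.49973352 0.33605962 0.095     ] [0.44871207 0.12514629 0.095     ] wrist [0.44212575 0.11778572 0.095     ]
grip [ 0.41969941 -0.19827851  0.054     ] track ends [ 0.43246471 -0.11387637  0.014     ] [ 0.40975941 -0.25719264  0.014     ]
```

View pics/c0.png

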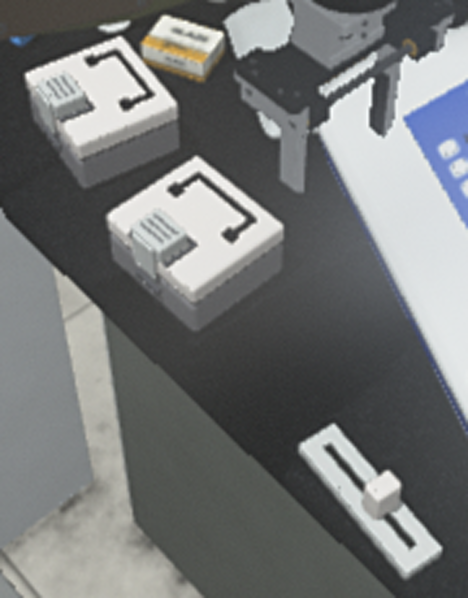

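The left-hand case (upper left in the crop) has its pad near image (254,134), which gives (0.49, 0.335). The grip top is near (376,288). I'll approach with the fingers shut and look with the wrist camera on the way.

Request:
arm_command(increments=[{"gripper": 0, "slide": [-0.015, 0.06, 0]}, {"gripper": 0, "slide": [-0.03, 0.12, 0]}, {"gripper": 0, "slide": [-0.045, 0.18, 0]}, {"gripper": 0, "slide": [-0.06, 0.23, 0]}, {"gripper": 0, "slide": [-0.06, 0.23, 0]}, {"gripper": 0, "slide": [-0.06, 0.23, 0]}], grip_force=30)

```text
invalid input
```

```bash
python3 - <<'E'
from h import *
a=snap('wrist','w1');o=readout.get_obs();print(o['time_s'],o['ee_pos'],o['eef_rot'],o['force'],o['grip_width'])
E
```

```text
0.15 [5.49808084e-01 8.25420483e-06 2.05042973e-01] [-3.14075065e+00 -2.90928934e-05  1.57075964e+00] [-0.35766001 -0.35587873  0.18405285] 0.09397622826302279
```

View pics/w1.png

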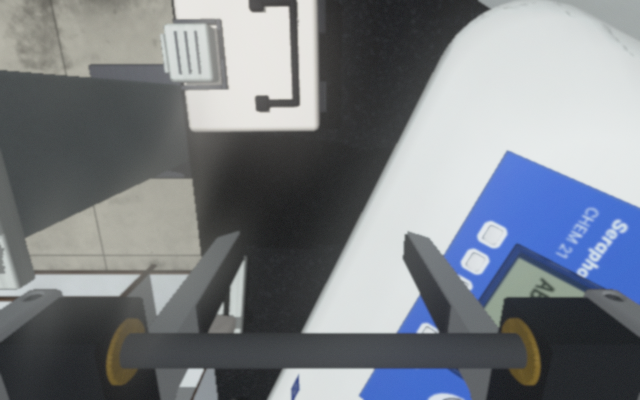

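The picture is unchanged because the call was refused. The rows probably need "yaw", so I'll add it.

Request:
arm_command(increments=[{"gripper": 0, "slide": [-0.015, 0.06, 0], "yaw": 0}, {"gripper": 0, "slide": [-0.03, 0.12, 0], "yaw": 0}, {"gripper": 0, "slide": [-0.045, 0.18, 0], "yaw": 0}, {"gripper": 0, "slide": [-0.06, 0.23, 0], "yaw": 0}, {"gripper": 0, "slide": [-0.06, 0.23, 0], "yaw": 0}, {"gripper": 0, "slide": [-0.06, 0.23, 0], "yaw": 0}], grip_force=30)

```text
time_s: 0.9
ee_pos: [0.4901, 0.2296, 0.2052]
eef_rot: [-3.141, 0.0, 1.571]
force: [0.7, -0.1, 0.7]
grip_width: 0.0377
```

```bash
python3 - <<'E'
from h import *
a=snap('wrist','w2')
E
```

```text
(no output)
```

View pics/w2.png

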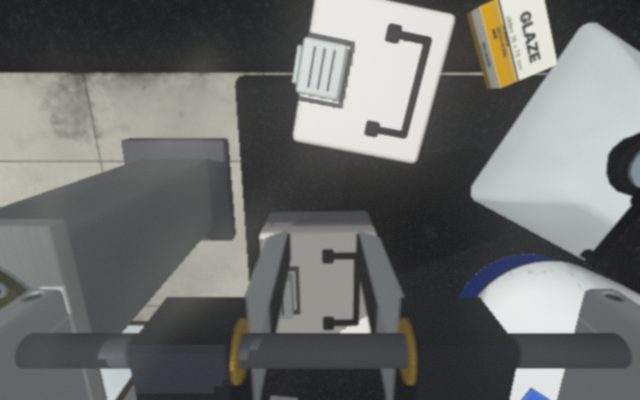

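The left-hand case's pad face is centred at about (326,69). The white instrument base on the right spans about (470–640, 25–255), so I'll check clearance to it.

```bash
python3 - <<'E'
from h import *
b=np.load('pics/w2.npz')
for p in [(326,69),(319,100),(332,38),(309,36),(302,98),(352,40),(345,104)]: print(p,ray(b,*p,.095)[:2])
for p in [(318,0),(295,138),(416,162),(455,15)]: print('lid',ray(b,*p,.075)[:2])
for p in [(470,190),(595,25),(580,258),(630,165)]: print('white',ray(b,*p,.05)[:2],ray(b,*p,.19)[:2])
g=cv2.cvtColor(b['color'],cv2.COLOR_RGB2GRAY);i=b['color'][20:120,280:370,::-1]
cv2.imwrite('pics/c2.png',cv2.resize(i,None,fx=5,fy=5,interpolation=cv2.INTER_CUBIC))
E
```

```text
(326, 69) [0.49162662 0.33451778]
(319, 100) [0.48585432 0.31028725]
(332, 38) [0.49632434 0.35756914]
(309, 36) [0.47808609 0.35901739]
(302, 98) [0.47169939 0.31188627]
(352, 40) [0.51223409 0.35611635]
(345, 104) [0.50760671 0.30707278]
lid [0.48505194 0.3892599 ]
lid [0.46341518 0.27647663]
lid [0.57660157 0.2541233 ]
lid [0.59916797 0.37816321]
white [0.6422125 0.2198693] [0.57824324 0.25883126]
white [0.7359696 0.3752707] [0.63279649 0.3492527 ]
white [0.77391688 0.14172351] [0.65487639 0.21336157]
white [0.80170747 0.2463205 ] [0.67104655 0.27422209]
```

View pics/c2.png

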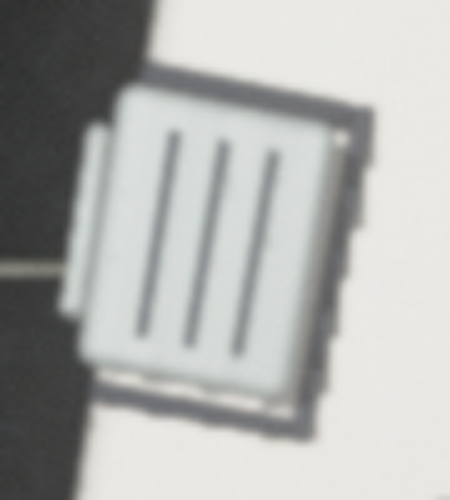

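Request:
arm_command(increments=[{"gripper": 0, "slide": [-0.002, 0.055, 0], "yaw": 0}, {"gripper": 0, "slide": [-0.002, 0.105, -0.02], "yaw": 0}, {"gripper": 0, "slide": [-0.002, 0.105, -0.075], "yaw": 0}, {"gripper": 0, "slide": [-0.002, 0.105, -0.103], "yaw": 0}, {"gripper": 0, "slide": [-0.002, 0.105, -0.103], "yaw": 0}, {"gripper": 0, "slide": [-0.002, 0.105, -0.103], "yaw": 0}])

```text
time_s: 1.7
ee_pos: [0.4891, 0.3346, 0.1041]
eef_rot: [3.14, -0.001, 1.57]
force: [-0.1, 0.2, 0.1]
grip_width: 0.0004
```

```bash
python3 - <<'E'
from h import *
a=snap('wrist','w3');o=readout.get_obs();print(o['time_s'],o['ee_pos'],o['force'],o['grip_width'])
E
```

```text
1.75 [0.48903584 0.33484448 0.10428675] [ 0.10869122 -0.09403742  0.22648778] 0.0004822933643585955
```

View pics/w3.png

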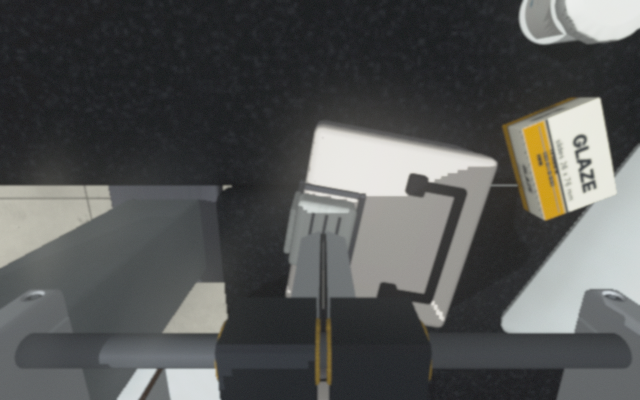

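The shut fingers sit centrally over the pad, with the tip at about (323,235). Now I'll press in small steps.

Request:
arm_command(increments=[{"gripper": 0, "slide": [0, 0, -0.002], "yaw": 0}, {"gripper": 0, "slide": [0, 0, -0.004], "yaw": 0}, {"gripper": 0, "slide": [0, 0, -0.006], "yaw": 0}, {"gripper": 0, "slide": [0, 0, -0.007], "yaw": 0}, {"gripper": 0, "slide": [0, 0, -0.007], "yaw": 0}])

```text
time_s: 2.38
ee_pos: [0.488, 0.335, 0.0954]
eef_rot: [-3.142, 0.0, 1.571]
force: [0.1, 0.1, -0.5]
grip_width: 0.0006
```

Request:
arm_command(increments=[{"gripper": 0, "slide": [0, 0, -0.001], "yaw": 0}, {"gripper": 0, "slide": [0, 0, -0.001], "yaw": 0}])

```text
time_s: 2.62
ee_pos: [0.488, 0.3351, 0.095]
eef_rot: [3.141, -0.0, 1.571]
force: [-2.4, -1.1, 5.3]
grip_width: 0.0002
```

Request:
arm_command(increments=[{"gripper": 0, "slide": [0, 0, -0.0005], "yaw": 0}, {"gripper": 0, "slide": [0, 0, -0.0005], "yaw": 0}])

```text
time_s: 2.88
ee_pos: [0.488, 0.3352, 0.0948]
eef_rot: [3.141, -0.0, 1.571]
force: [-3.9, -1.5, 7.9]
grip_width: 0.0005
```

Request:
arm_command(increments=[{"gripper": 0, "slide": [0, 0, -0.0005], "yaw": 0}, {"gripper": 0, "slide": [0, 0, -0.0005], "yaw": 0}])

```text
time_s: 3.12
ee_pos: [0.488, 0.3352, 0.0946]
eef_rot: [3.141, -0.0, 1.571]
force: [-4.6, -2.6, 12.2]
grip_width: 0.0007
```

Request:
arm_command(increments=[{"gripper": 0, "slide": [0, 0, -0.0002], "yaw": 0}, {"gripper": 0, "slide": [0, 0, -0.0002], "yaw": 0}, {"gripper": 0, "slide": [0, 0, -0.0002], "yaw": 0}])

```text
time_s: 3.5
ee_pos: [0.4879, 0.3352, 0.0945]
eef_rot: [3.141, -0.0, 1.571]
force: [-6.5, -2.9, 11.9]
grip_width: 0.0004
```

It holds about 12 N with only about 0.5 mm of travel and no click, so it is over the limit. I'll back off and move toward the slider.

Request:
arm_command(increments=[{"gripper": 0, "slide": [0, 0, 0.01], "yaw": 0}, {"gripper": 0, "slide": [0, 0, 0.06], "yaw": 0}, {"gripper": 0, "slide": [0, -0.03, 0.112], "yaw": 0}, {"gripper": 0, "slide": [0, -0.085, 0.112], "yaw": 0}, {"gripper": 0, "slide": [0, -0.105, 0.112], "yaw": 0}, {"gripper": 0, "slide": [0, -0.105, 0.112], "yaw": 0}])

```text
time_s: 4.25
ee_pos: [0.4882, 0.2294, 0.2054]
eef_rot: [3.142, -0.0, 1.569]
force: [-0.0, 0.2, 0.2]
grip_width: 0.0008
```

```bash
python3 - <<'E'
from h import *
a=snap('wrist','w4');b=np.load('pics/w2.npz')
o=readout.get_obs();print(o['time_s'],o['ee_pos'],o['force'])
cv2.imwrite('pics/c4.png',cv2.resize(np.hstack([b['color'][10:130,270:380,::-1],a['color'][10:130,270:380,::-1]]),None,fx=3.5,fy=3.5))
E
```

```text
4.3 [0.48809814 0.2302433  0.20520643] [-0.07526538 -0.12218672  0.10380706]
```

View pics/c4.png

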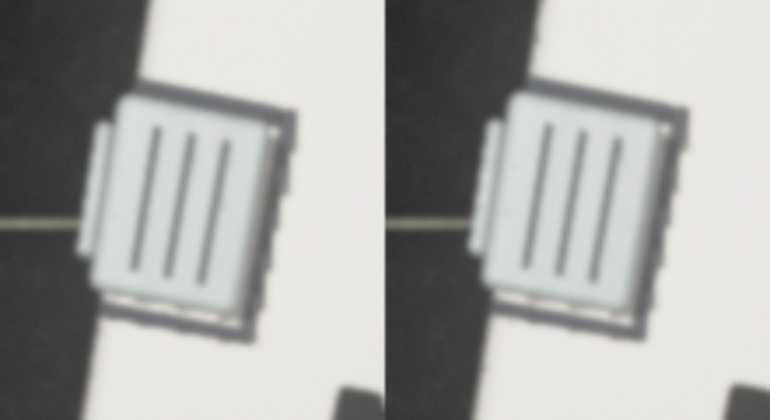

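The pad looks the same as before the push (left before, right after), so it sprang back up. I'll go over the slider for a closer look.

Request:
arm_command(increments=[{"gripper": 0, "slide": [0, -0.06, 0], "yaw": 0}, {"gripper": 0, "slide": [-0.01, -0.12, 0], "yaw": 0}, {"gripper": 0, "slide": [-0.02, -0.18, 0], "yaw": 0}, {"gripper": 0, "slide": [-0.03, -0.24, 0], "yaw": 0}, {"gripper": 0, "slide": [-0.04, -0.3, 0], "yaw": 0}, {"gripper": 0, "slide": [-0.05, -0.36, 0], "yaw": 0}, {"gripper": 0, "slide": [-0.06, -0.42, 0], "yaw": 0}, {"gripper": 0, "slide": [-0.068, -0.48, 0], "yaw": 0}])

```text
time_s: 5.3
ee_pos: [0.4204, -0.2512, 0.2052]
eef_rot: [3.142, -0.0, 1.572]
force: [0.4, 0.2, 0.7]
grip_width: 0.0004
```

Request:
arm_command(increments=[{"gripper": 0, "slide": [0, 0, 0], "yaw": 0}, {"gripper": 0, "slide": [0, 0, 0], "yaw": 0}])

```text
time_s: 5.55
ee_pos: [0.4206, -0.2491, 0.2049]
eef_rot: [-3.141, -0.001, 1.571]
force: [0.5, 0.6, 0.7]
grip_width: 0.0004
```

```bash
python3 - <<'E'
from h import *
a=snap('wrist','w5')
o=readout.get_obs();print(o['time_s'],o['ee_pos'],o['force'])
E
```

```text
5.6 [ 0.42068917 -0.24873637  0.20499857] [ 0.67098283  0.85174232 -0.93336575]
```

View pics/w5.png

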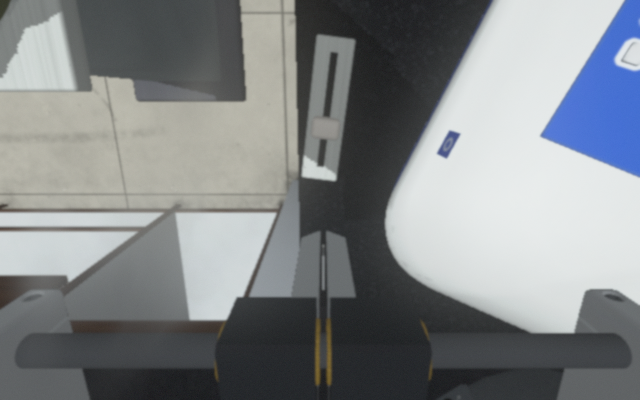

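The track runs from (336,37) to (320,179), and the grip top is at about (326,126).

```bash
python3 - <<'E'
from h import *
b=np.load('pics/w5.npz');s=np.load('pics/s0.npz')
L,Rr=ray(b,336,37,.014),ray(b,320,179,.014);print(L,Rr,np.linalg.norm(L-Rr));u=(L-Rr)/np.linalg.norm(L-Rr)
g=ray(b,326,126,.054);print('grip',g,'scene',ray(s,376.5,287.5,.054),'u',u)
c=(L+Rr)/2;print('joint',(g-c)@u+.05,'right-end grip',c-.05*u,'jar',ray(s,432,342,.03))
# low body/neighbour: white device edge
print('device',ray(b,388,215,.05))
E
```

```text
[ 0.43278461 -0.10755927  0.014     ] [ 0.41626654 -0.25551959  0.014     ] 0.14887949857073945
grip [ 0.42258501 -0.19289124  0.054     ] scene [ 0.41802429 -0.19839529  0.054     ] u [0.11094928 0.99382607 0.        ]
joint 0.03850297232992821 right-end grip [ 0.41897811 -0.23123073  0.014     ] jar [ 0.42319369 -0.35289848  0.03      ]
device [ 0.48882927 -0.28608446  0.05      ]
```

Request:
arm_command(increments=[{"gripper": 0, "slide": [0.008, 0.03, 0], "yaw": 0.18}, {"gripper": 0, "slide": [0.008, 0.06, 0], "yaw": 0.36}, {"gripper": 0, "slide": [0.008, 0.09, 0], "yaw": 0.54}, {"gripper": 0, "slide": [0.008, 0.105, 0], "yaw": 0.72}, {"gripper": 0, "slide": [0.008, 0.105, 0], "yaw": 0.9}, {"gripper": 0, "slide": [0.008, 0.105, 0], "yaw": 1.08}, {"gripper": 0, "slide": [0.008, 0.105, 0], "yaw": 1.26}, {"gripper": 0, "slide": [0.008, 0.105, 0], "yaw": 1.44}])

```text
time_s: 6.6
ee_pos: [0.4284, -0.1434, 0.2054]
eef_rot: [3.142, 0.0, 3.019]
force: [1.2, 0.3, -0.5]
grip_width: 0.0007
```

Request:
arm_command(increments=[{"gripper": 0, "slide": [0, 0, -0.05], "yaw": 0.02}, {"gripper": 0, "slide": [0, 0, -0.1], "yaw": 0.02}, {"gripper": 0, "slide": [0, 0, -0.15], "yaw": 0.02}, {"gripper": 0, "slide": [0, 0, -0.173], "yaw": 0.02}, {"gripper": 0, "slide": [0, 0, -0.173], "yaw": 0.02}, {"gripper": 0, "slide": [0, 0, -0.173], "yaw": 0.02}])

```text
time_s: 7.35
ee_pos: [0.4288, -0.1445, 0.0334]
eef_rot: [-3.141, 0.001, 3.032]
force: [-0.4, 0.2, 0.2]
grip_width: 0.0004
```

Request:
arm_command(increments=[{"gripper": 0, "slide": [-0.001, -0.01, 0], "yaw": 0}, {"gripper": 0, "slide": [-0.002, -0.018, 0], "yaw": 0}, {"gripper": 0, "slide": [-0.003, -0.026, 0], "yaw": 0}, {"gripper": 0, "slide": [-0.004, -0.034, 0], "yaw": 0}, {"gripper": 0, "slide": [-0.005, -0.042, 0], "yaw": 0}, {"gripper": 0, "slide": [-0.006, -0.05, 0], "yaw": 0}])

```text
time_s: 8.1
ee_pos: [0.4219, -0.1955, 0.0323]
eef_rot: [3.142, 0.0, 3.031]
force: [1.3, 1.2, 1.0]
grip_width: 0.0005
```

Request:
arm_command(increments=[{"gripper": 0, "slide": [0, -0.003, 0], "yaw": 0}, {"gripper": 0, "slide": [-0.001, -0.006, 0], "yaw": 0}, {"gripper": 0, "slide": [-0.001, -0.008, 0], "yaw": 0}, {"gripper": 0, "slide": [-0.001, -0.01, 0], "yaw": 0}])

```text
time_s: 8.6
ee_pos: [0.4208, -0.205, 0.0322]
eef_rot: [3.141, -0.0, 3.031]
force: [-0.3, 1.8, -0.2]
grip_width: 0.0006
```

Pushing with about 1.5 N, so the grip is sliding. I'll continue to the stop.

Request:
arm_command(increments=[{"gripper": 0, "slide": [0, -0.002, 0], "yaw": 0}, {"gripper": 0, "slide": [0, -0.004, 0], "yaw": 0}, {"gripper": 0, "slide": [0, -0.006, 0], "yaw": 0}, {"gripper": 0, "slide": [0, -0.006, 0], "yaw": 0}])

```text
time_s: 9.1
ee_pos: [0.4208, -0.2091, 0.0322]
eef_rot: [3.138, -0.001, 3.03]
force: [0.0, 20.4, 9.2]
grip_width: 0.0004
```

The force rose to 20 N at y = -0.209, close to the predicted end stop at -0.2085. I'll back off and check.

Request:
arm_command(increments=[{"gripper": 0, "slide": [0, 0.015, 0], "yaw": 0}, {"gripper": 0, "slide": [0.003, 0.035, 0], "yaw": 0}, {"gripper": 0, "slide": [0.003, 0.035, 0.05], "yaw": 0}, {"gripper": 0, "slide": [0.003, 0.035, 0.11], "yaw": 0}, {"gripper": 0, "slide": [0.003, 0.035, 0.17], "yaw": 0}, {"gripper": 0, "slide": [0.003, 0.095, 0.19], "yaw": 0}, {"gripper": 0, "slide": [0.003, 0.155, 0.19], "yaw": 0}, {"gripper": 0, "slide": [0.003, 0.155, 0.19], "yaw": 0}])

```text
time_s: 10.1
ee_pos: [0.424, -0.0531, 0.2227]
eef_rot: [-3.141, 0.002, 3.036]
force: [-0.2, -1.2, -0.4]
grip_width: 0.0004
```

```bash
python3 - <<'E'
from h import *
a=snap('scene','s6')
o=readout.get_obs();print(o['time_s'],o['ee_pos'],o['force'])
cv2.imwrite('pics/c6.png',cv2.resize(a['color'][100:330,230:410,::-1],None,fx=2.6,fy=2.6,interpolation=cv2.INTER_CUBIC))
p=np.array([.41898,-.23123,.054]);print(cv2.projectPoints(p,a['rvec'],a['tvec'],a['mtx'],None)[0])
E
```

```text
10.15 [ 0.42407259 -0.05475151  0.22252017] [-0.09954727 -0.69199431 -0.77669319]
[[[388.00037683 297.50491286]]]
```

View pics/c6.png

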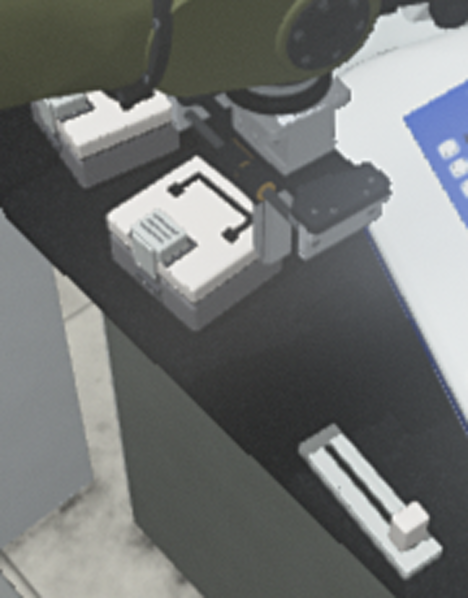

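The grip top is at crop (408,518), which is image (387,299). The predicted right end is (388,297.5), and no slot shows beyond it. Both catches appear up and the arm is clear.

```bash
python3 -c "
from station import job;print(job.hand_in())"
```

```text
the job is handed in; nothing more can be done
None
```

The left-hand case's catch is over the limit. It held a push of about 12 N for roughly half a second, moved only about 0.5 mm and did not click, so I let it go. I recorded this by pushing the slider to its right end and handed the job in about 10 s into the 42 s allowed.

- **Catch:** before and after pictures of the left pad look the same, so it sprang back up. The other case's catch was not touched. The 0.5 mm is a little less than the "about 1 mm" given for a stiff catch, but the force was steady.
- **Slider:** the force rose to about 20 N at the end stop, within 1 mm of where I expected it. In the last picture the grip is within about 2 pixels of its predicted right-end position.
- **Arm:** it was clear of everything at hand-in.

No check failed. The first move call was refused because its rows left out "yaw"; nothing moved.

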